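Start the sample stirrers in order

ROBOT

A 6-joint arm with a two-finger parallel gripper is mounted at the origin on the work surface. World frame = base frame: x ahead of the robot, y to its left, z up, the work surface at z = 0. Lengths are in m, angles in rad, forces in N, time in s.
With the tool pointing down it reaches from about 0.3 to 0.825 m from the base axis. Payload 5.4 kg.
Tool frame: the origin (TCP) lies at the very end of the fingers, on their centre line; the grasp point (between the pads) lies 19 mm behind it; z points along the fingers, y is the line along which they close (so a half turn about z gives the same grasp; the last joint's range is limited). The gripper opens to 92 mm and grips with 3 to 60 N. Pads are 20 mm wide; open, the fingers measure 128 mm over their backs; the gripper's body (75 mm by 189 mm) begins 69 mm behind the grasp point.
Start: joints at [-1.416, 0.158, 1.597, -0, 1.386, -0.21], TCP at [0.205, -0.537, 0.19] pointing down, gripper open.
Joint ranges: [-2.91, 2.91], [-0.94, 2.29], [0.18, 2.7], [-1.29, 4.43], [0.17, 2.64], [-3, 3]. Speed limits (rad/s): [2.57, 2.57, 3.14, 3.14, 3.14, 3.14].

INTERFACE

Orientations are given as a rotation vector (axis times angle).
In Python, from workcell import bot gives the robot as it stands. Calls block until the motion is done:
- bot.goto(position, orientation): joint-space move of the TCP to a pose.
- bot.line_to(position, rot=None, max_speed=0.15): straight line of the TCP; rot=None keeps the orientation; max_speed is the mean speed in m/s.
- bot.set_joints(angles): joint-space move.
- bot.set_gripper(opening, newtons=None): opening from 0.0 (shut) to 1.0 (fully open); newtons is the grip in N (None keeps the last); returns when the fingers have stopped.
- bot.hold(seconds).
- bot.inverse_kinematics(position, orientation): joint angles nearest the present ones, or None.
- bot.read_camera(name): name is "side" or "top"; returns a dict with "pixels" (480x640x3 uint8, blue, green, red), "fx", "fy", "cx", "cy" (pixels), "R" (3x3) and "t" (3): a world point X has camera coordinates R X + t. Camera axes: x right, y down, z forward; pixel columns grow to the right and rows downward; lengths in m; the calibration is good to about 2 mm. A picture is of the moment at which its call begins. There is no depth.
A pose or a line that the arm cannot do raises bot.MotionError and nothing moves.
- bot.job_done(): hands the job in; it is judged then, once.
Readings, each from a call of its own:
- bot.current_clock(): time.
- bot.current_joints(): joint angles.
- bot.current_joint_vel(): joint speeds.
- bot.current_effort(): joint torques, N m.
- bot.current_ee_pos(): TCP position.
- bot.current_tool_rot(): TCP orientation.
- bot.current_contact_force(): force on the tool from outside, world axes, zero at the start.
- bot.current_ft_torque(): the same for the moment, N m.
- bot.current_opening(): opening from 0.0 (shut) to 1.0 (fully open).
- bot.current_grip_force(): force on a finger pad.
Only numpy, scipy, OpenCV 4.12 (cv2) and the standard library are available. Lean on these libraries where they do the work, as an engineer would, in place of code of your own. Each camera call takes 0.05 s, during which the arm holds its last target. There are 200 camera calls.

TASK

Start the magnetic stirrers one after another by lightly pushing each one's green start button all the way down with the fingertips (it stays down): first the stirrer carrying the red-lidded jar, then the yellow-lidded one, then the blue-lidded one. Leave the stirrer with the white-lidded jar switched off, do not pick up or shift the jars or the other things on the bench, and finish with the hand clear.

Things in the scene. Friction and masses are not known exactly. Their poses are not given: they have to be found in the camera images.
- start_red_top (a point): centre of the top face of the green round start button (26 mm across, all four alike) on the stirrer that carries the red-lidded jar; it moves with the button, z axis up. The button's top stands 61 mm above the table when out and 55 mm when fully in and let go. It sits on top of the stirrer, near its robot-side right corner, axis upright.
- start_red (a joint): travel of that button in m: 0 out (off), 0.006 fully in (on). Pushed down it yields at about 2.5 N to a stop and stays where it is left. Its rubber top is soft, giving 1 mm per 2.5 N (6 mm at most) on top of this travel. A push of more than 20 N on a stirrer or its button is too rough.
- jar_red_mid (a point): centre of the closed sample jar with a red lid, loose on the white round plate (48 mm above the table) of its stirrer, about 79 mm from that stirrer's button, on the side away from the robot; clear and amber jar 45 mm across, 48 mm tall, this point half-way up. Not to be moved.
- start_yellow_top (a point): centre of the top face of the green round start button (26 mm across, all four alike) on the stirrer that carries the yellow-lidded jar; it moves with the button, z axis up. The button's top stands 61 mm above the table when out and 55 mm when fully in and let go. It sits on top of the stirrer, near its robot-side right corner, axis upright.
- start_yellow (a joint): travel of that button in m: 0 out (off), 0.006 fully in (on). Pushed down it yields at about 2.5 N to a stop and stays where it is left. Its rubber top is soft, giving 1 mm per 2.5 N (6 mm at most) on top of this travel. A push of more than 20 N on a stirrer or its button is too rough.
- jar_yellow_mid (a point): centre of the closed sample jar with a yellow lid, loose on the white round plate (48 mm above the table) of its stirrer, about 79 mm from that stirrer's button, on the side away from the robot; clear and amber jar 45 mm across, 48 mm tall, this point half-way up. Not to be moved.
- start_blue_top (a point): centre of the top face of the green round start button (26 mm across, all four alike) on the stirrer that carries the blue-lidded jar; it moves with the button, z axis up. The button's top stands 61 mm above the table when out and 55 mm when fully in and let go. It sits on top of the stirrer, near its robot-side right corner, axis upright.
- start_blue (a joint): travel of that button in m: 0 out (off), 0.006 fully in (on). Pushed down it yields at about 2.5 N to a stop and stays where it is left. Its rubber top is soft, giving 1 mm per 2.5 N (6 mm at most) on top of this travel. A push of more than 20 N on a stirrer or its button is too rough.
- jar_blue_mid (a point): centre of the closed sample jar with a blue lid, loose on the white round plate (48 mm above the table) of its stirrer, about 79 mm from that stirrer's button, on the side away from the robot; clear and amber jar 45 mm across, 48 mm tall, this point half-way up. Not to be moved.
- start_white_top (a point): centre of the top face of the green round start button (26 mm across, all four alike) on the stirrer that carries the white-lidded jar; it moves with the button, z axis up. The button's top stands 61 mm above the table when out and 55 mm when fully in and let go. It sits on top of the stirrer, near its robot-side right corner, axis upright.
- start_white (a joint): travel of that button in m: 0 out (off), 0.006 fully in (on). Pushed down it yields at about 2.5 N to a stop and stays where it is left. Its rubber top is soft, giving 1 mm per 2.5 N (6 mm at most) on top of this travel. A push of more than 20 N on a stirrer or its button is too rough.
- jar_white_mid (a point): centre of the closed sample jar with a white lid, loose on the white round plate (48 mm above the table) of its stirrer, about 79 mm from that stirrer's button, on the side away from the robot; clear and amber jar 45 mm across, 48 mm tall, this point half-way up. Not to be moved.
- marker_mid (a point): middle of a grey marker pen with a green cap, 130 mm long and 17 mm thick, lying on the table beyond the stirrers, along its x axis. Not to be moved.
- dropper_mid (a point): middle of a white dropper bottle with a red tip, 26 mm across, 72 mm tall, standing beyond the stirrers. Not to be moved.
- vial_mid (a point): middle of an amber vial with a black cap, 25 mm across, 55 mm tall, standing to the right of the stirrers. Not to be moved.
- beaker_mid (a point): middle of a clear empty beaker, 64 mm across, 70 mm tall, standing to the left of the stirrers. Not to be moved.
- stirrer_red: the fixed grey stirrer under the red-lidded jar: a box 140 mm deep (x), 100 mm wide (y), top 45 mm above the table; origin at the centre of its underside on the table, x axis away from the robot, y left, z up, turned by up to 15 degrees. In its frame the button's axis is at x -46, y -20 mm and the plate's centre at x +30, y 0 mm.
- stirrer_yellow: the fixed grey stirrer under the yellow-lidded jar: a box 140 mm deep (x), 100 mm wide (y), top 45 mm above the table; origin at the centre of its underside on the table, x axis away from the robot, y left, z up, turned by up to 15 degrees. In its frame the button's axis is at x -46, y -20 mm and the plate's centre at x +30, y 0 mm.
- stirrer_blue: the fixed grey stirrer under the blue-lidded jar: a box 140 mm deep (x), 100 mm wide (y), top 45 mm above the table; origin at the centre of its underside on the table, x axis away from the robot, y left, z up, turned by up to 15 degrees. In its frame the button's axis is at x -46, y -20 mm and the plate's centre at x +30, y 0 mm.
- stirrer_white: the fixed grey stirrer under the white-lidded jar: a box 140 mm deep (x), 100 mm wide (y), top 45 mm above the table; origin at the centre of its underside on the table, x axis away from the robot, y left, z up, turned by up to 15 degrees. In its frame the button's axis is at x -46, y -20 mm and the plate's centre at x +30, y 0 mm.

How it is judged:
By the outcome, as a careful person would: the job done as asked, in the order asked, and still so for the second after the job is handed in, with the robot touching nothing.
It also fails if it takes over 48 s, if anything falls off the work surface, if the arm or the gripper's body presses on something with over 40 N, if the wrist force passes 120 N, or if a joint passes its speed limit or range.

## Working session

There is one attempt and no reset: what is moved stays moved. The work goes in short steps, each a Python script; the robot and the scene stay as the last script left them, time stands still between calls to the robot, and variables do not carry over. Pictures are saved under pics/ and viewed, at most 10 in all, crops included, and the job is handed in when it is done.

```bash
mkdir -p pics && python3 - <<'E'
from workcell import bot
import cv2
for n in("top","side"):
    c=bot.read_camera(n); cv2.imwrite(f"pics/{n}0.png",c["pixels"]); print(n,c["fx"],c["cx"],c["cy"],c["R"],c["t"])
print(bot.current_clock(),bot.current_tool_rot())
E
```

```text
top 485.49786189355467 321.25836806702716 237.29837908083562 [[-0.01237255 -0.99974796  0.0187331 ]
 [-0.98297445  0.00872592 -0.18353496]
 [ 0.18332524 -0.02068496 -0.98283467]] [0.0019214  0.62751033 1.10358148]
side 436.1916087348592 311.9204375760065 235.50665837690286 [[-0.99925794 -0.03808242 -0.00577087]
 [-0.02433727  0.74038709 -0.67174002]
 [ 0.02985416 -0.6711011  -0.7407645 ]] [0.61197176 0.06401457 1.02766769]
0.1 [-3.08789202e+00 -5.69538796e-01 -7.42952766e-05]
```

View pics/top0.png

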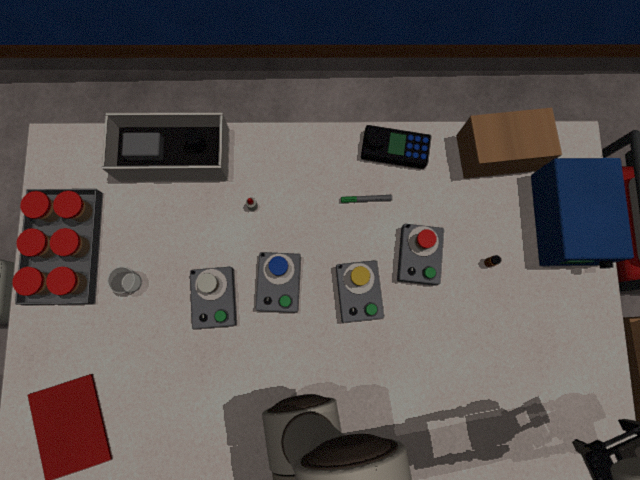

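View pics/side0.png

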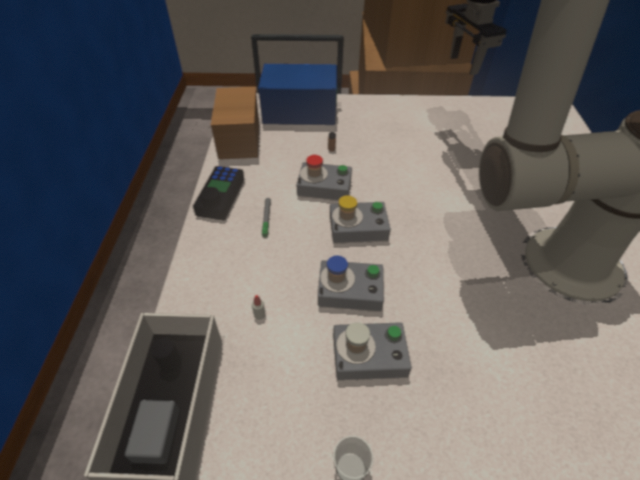

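The top view shows the green buttons at about red (429,272), yellow (372,310), blue (285,301) and white (221,316). Their lids are at (426,239), (360,275), (278,266) and (206,283). The side view shows the same four stirrers unobstructed. Next I'll triangulate the buttons.

```bash
cat > h.py <<'E'
from workcell import bot
import cv2, numpy as np
SEED={"red":((429,272),(343,169)),"yellow":((372,310),(378,207)),"blue":((285,301),(374,271)),"white":((221,316),(394,333))}
LID={"red":(426,239),"yellow":(360,275),"blue":(278,266),"white":(206,283)}
def blob(img,seed):
    h=cv2.cvtColor(img,cv2.COLOR_BGR2HSV); m=cv2.inRange(h,(45,90,40),(85,255,255))
    n,l,s,c=cv2.connectedComponentsWithStats(m)
    i=1+np.argmin(np.linalg.norm(c[1:]-seed,axis=1)); return c[i],s[i]
def P(c): return np.array([[c["fx"],0,c["cx"]],[0,c["fy"],c["cy"]],[0,0,1]])@np.c_[c["R"],c["t"]]
def ray(c,p,z):
    d=c["R"].T@[(p[0]-c["cx"])/c["fx"],(p[1]-c["cy"])/c["fy"],1]; o=-c["R"].T@c["t"]
    return o+d*(z-o[2])/d[2]
E
python3 - <<'E'
from h import *
np.set_printoptions(precision=4,suppress=True)
t,s=bot.read_camera("top"),bot.read_camera("side")
for k,(a,b) in SEED.items():
    pa,sa=blob(t["pixels"],a); pb,sb=blob(s["pixels"],b)
    X=cv2.triangulatePoints(P(t),P(s),pa,pb).ravel(); X=X[:3]/X[3]
    lid=ray(t,LID[k],.096)
    A=ray(t,pa,.058); print(k,pa,sa[2:],pb,sb[2:],"tri",X,"top",A[:2],"side",ray(s,pb,.058)[:2],"lid",lid[:2],"dist",np.linalg.norm((lid-A)[:2]))
E
```

```text
red [429.9175 272.1649] [11 11 97] [342.1613 168.129 ] [ 7  5 31] tri [ 0.5408 -0.2613  0.0583] top [ 0.5411 -0.2614] side [ 0.5404 -0.2615] lid [ 0.6142 -0.2471] dist 0.07451028521554433
yellow [370.95 308.89] [ 11  11 100] [377.0488 205.439 ] [ 9  6 41] tri [ 0.4561 -0.1184  0.059 ] top [ 0.4566 -0.1186] side [ 0.4555 -0.1193] lid [ 0.5321 -0.0914] dist 0.08025701643206547
blue [284.6698 300.9151] [ 12  11 106] [372.9315 269.5205] [11  8 73] tri [0.4771 0.0824 0.0595] top [0.4773 0.0825] side [0.4768 0.0813] lid [0.5546 0.0957] dist 0.07840315445843331
white [220.0093 315.7009] [ 12  12 107] [393.8598 331.2897] [ 12  11 107] tri [0.445  0.2316 0.0593] top [0.4451 0.2318] side [0.4448 0.2308] lid [0.5175 0.2582] dist 0.07712868929434981
```

The two views agree to about 1 mm. Heights come out at 58–60 mm and the jar distances near 79 mm, so the positions hold up. I'll press red first, with the descent guarded by force.

```bash
cat >> h.py <<'E'
B={"red":(.5408,-.2614),"yellow":(.4561,-.1187),"blue":(.4771,.0820)}
def down(th):  # tool down, closing line along direction th
    a=(th+np.pi/2)/2; return np.pi*np.array([np.cos(a),np.sin(a),0])
def press(k):
    x,y=B[k]; r=down(np.arctan2(y,x))
    bot.goto([x,y,.16],r); bot.line_to([x,y,.068])
    f0=bot.current_contact_force()[2]
    for z in np.arange(.062,.0495,-.001):
        bot.line_to([x,y,z],max_speed=.02); f=bot.current_contact_force()[2]-f0; p=bot.current_ee_pos()
        print(f"{z:.3f} {p[2]:.4f} {f:.2f}",end="; ")
        if f>8: break
    print("\nxy err",np.round(p[:2]-[x,y],4)); bot.line_to([x,y,.16])
    print(k,"t",bot.current_clock())
E
python3 - <<'E'
from h import *
bot.set_gripper(0.0)
press("red")
for n in("top","side"): c=bot.read_camera(n); cv2.imwrite(f"pics/{n}1.png",c["pixels"])
E
```

```text
0.062 0.0620 0.32; 0.061 0.0610 -0.37; 0.060 0.0599 -0.20; 0.059 0.0589 0.46; 0.058 0.0579 0.20; 0.057 0.0569 -0.57; 0.056 0.0559 -0.32; 0.055 0.0549 -0.05; 0.054 0.0539 -1.25; 0.053 0.0529 -0.94; 0.052 0.0519 -0.25; 0.051 0.0509 -1.68; 0.050 0.0499 0.41; 
xy err [-0.0001  0.0001]
red t 8.25
```

No contact force was registered, so I'll check the gripper and look at the button.

```bash
python3 - <<'E'
from h import *
print(bot.current_opening(),bot.current_ee_pos(),bot.current_contact_force(),bot.current_joints())
a=cv2.imread("pics/side1.png")[110:260,230:430]; b=cv2.imread("pics/top1.png")[200:350,330:530]
cv2.imwrite("pics/c1.png",np.hstack([cv2.resize(v,(400,300),interpolation=2) for v in(a,b)]))
E
```

```text
0.00738821411878312 [ 0.53997142 -0.26079438  0.15835194] [ 0.26790547  0.25475545 -1.22320603] [-6.51241249e-01  2.47825239e-01  1.55657926e+00 -4.25638379e-06
  1.34007624e+00 -2.00975323e-01]
```

View pics/c1.png

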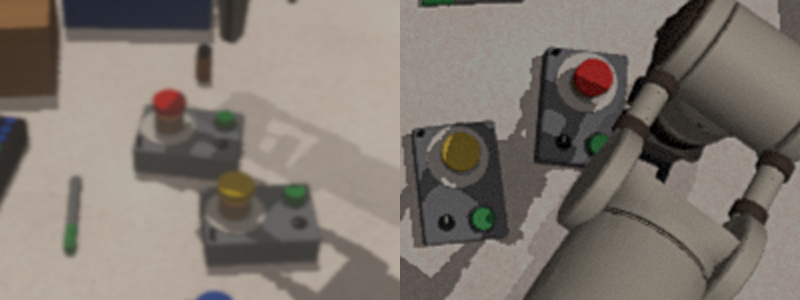

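```bash
python3 - <<'E'
from h import *
p=bot.current_ee_pos()
im=[]
for n in("top","side"):
    c=bot.read_camera(n); v=c["pixels"].copy()
    for i,(q,col) in enumerate(((p,(0,0,255)),([.205,-.537,.19],(255,0,255)))):
        u=P(c)@np.r_[q,1]; u=u[:2]/u[2]; print(n,u); cv2.drawMarker(v,tuple(int(a) for a in u),col,0,14,1)
    im.append(v)
a=im[0][150:450,300:640]; b=im[1][0:300,230:570]
cv2.imwrite("pics/c2.png",np.hstack([cv2.resize(v,(400,353),interpolation=2) for v in(a,b)]))
E
```

```text
top [440.71936846 267.46789721]
top [592.69007485 431.61324959]
side [344.16196276 137.06728689]
side [460.334708    73.27143841]
```

View pics/c2.png

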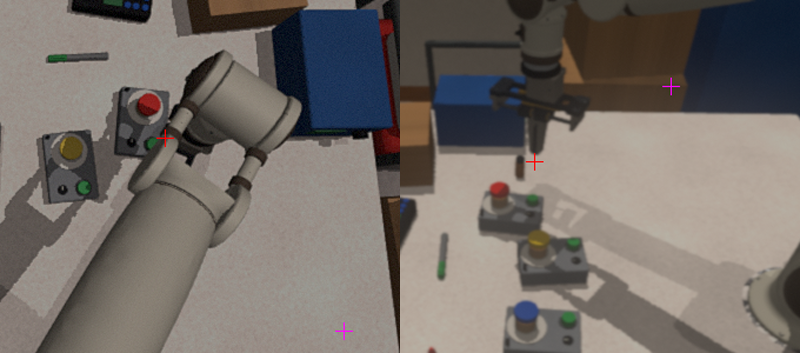

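The side view puts the tip about 9 px above the reported TCP. I'll zoom in on this, including the start picture.

```bash
python3 - <<'E'
from h import *
c=bot.read_camera("side"); now=c["pixels"]
a=cv2.imread("pics/side0.png")[20:120,410:510]; b=now[60:160,295:395]
a,b=[cv2.resize(cv2.convertScaleAbs(v,alpha=1.6,beta=20),(400,400),interpolation=2) for v in(a,b)]
cv2.drawMarker(a,(201,213),(255,0,255),0,20); cv2.drawMarker(b,(197,308),(0,0,255),0,20)
cv2.imwrite("pics/c3.png",np.hstack([a,b]))
E
```

```text
(no output)
```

View pics/c3.png

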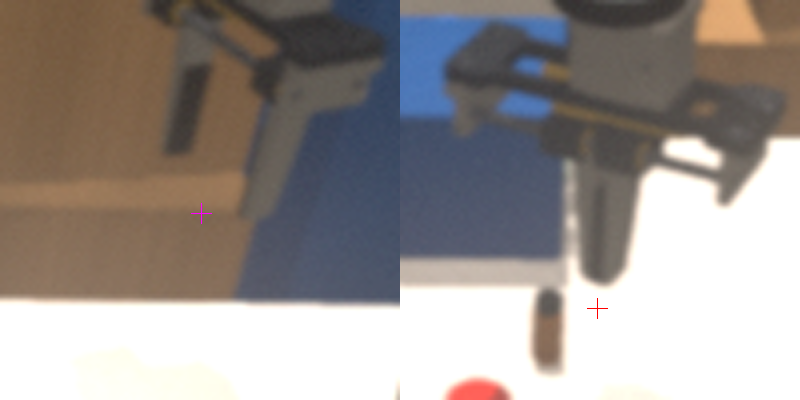

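The reported TCP projects about 6–7 px below the real fingertip both times, which could be a height error or a sideways one. To tell them apart, I'll tilt the hand so both cameras see the tips and triangulate them.

```bash
python3 - <<'E'
from h import *
from scipy.spatial.transform import Rotation as Ro
r=(Ro.from_euler("y",-50,degrees=True)*Ro.from_rotvec(down(0))).as_rotvec()
bot.line_to([.54,-.261,.22])
bot.goto([.62,-.08,.30],r); bot.hold(.3)
p=bot.current_ee_pos(); print(p,bot.current_tool_rot(),r,bot.current_clock())
im=[]
for n in("top","side"):
    c=bot.read_camera(n); cv2.imwrite(f"pics/{n}4.png",c["pixels"])
    u=P(c)@np.r_[p,1]; u=u[:2]/u[2]; o=np.round(u).astype(int)-50; print(n,u,o)
    v=cv2.resize(cv2.convertScaleAbs(c["pixels"][o[1]:o[1]+100,o[0]:o[0]+100],alpha=1.5,beta=20),(400,400),interpolation=2)
    cv2.drawMarker(v,(200,200),(255,0,255),0,20); im.append(v)
cv2.imwrite("pics/c4.png",np.hstack(im))
E
```

```text
[ 0.62046854 -0.08080974  0.30005273] [1.70327459 1.70188221 0.79317435] [1.70212414 1.70212414 0.79371352] 10.1583
top [363.63241594 217.24498579] [314 167]
side [308.59718009 129.96790961] [259  80]
```

View pics/c4.png

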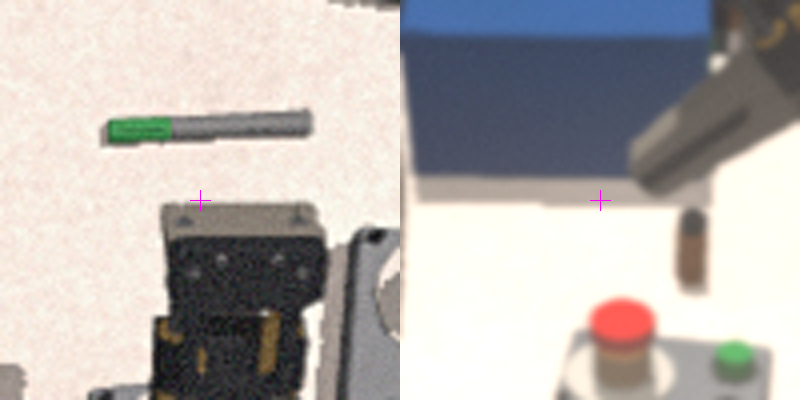

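The upper knuckle hides the tip in the top view. I'll roll the hand 90° so the tip is exposed to both cameras.

```bash
python3 - <<'E'
from h import *
from scipy.spatial.transform import Rotation as Ro
r=(Ro.from_euler("y",-60,degrees=True)*Ro.from_rotvec(down(np.pi/2)))
try: bot.goto([.62,-.08,.30],r.as_rotvec())
except bot.MotionError:
    r=(Ro.from_euler("y",-60,degrees=True)*Ro.from_rotvec(down(-np.pi/2))); bot.goto([.62,-.08,.30],r.as_rotvec())
bot.hold(.3)
p=bot.current_ee_pos(); print(p,bot.current_tool_rot(),bot.current_clock())
im=[]
for n in("top","side"):
    c=bot.read_camera(n); cv2.imwrite(f"pics/{n}5.png",c["pixels"])
    u=P(c)@np.r_[p,1]; u=u[:2]/u[2]; o=np.round(u).astype(int)-50; print(n,u,o)
    v=cv2.resize(cv2.convertScaleAbs(c["pixels"][o[1]:o[1]+100,o[0]:o[0]+100],alpha=1.5,beta=20),(400,400),interpolation=2)
    cv2.drawMarker(v,(200,200),(255,0,255),0,20); im.append(v)
cv2.imwrite("pics/c5.png",np.hstack(im))
E
```

```text
[ 0.62003339 -0.07998241  0.30004969] [5.31285549e-05 2.09435669e+00 7.77012121e-05] 12.225
top [363.20492753 217.47178059] [313 167]
side [308.79550854 130.21058264] [259  80]
```

View pics/c5.png

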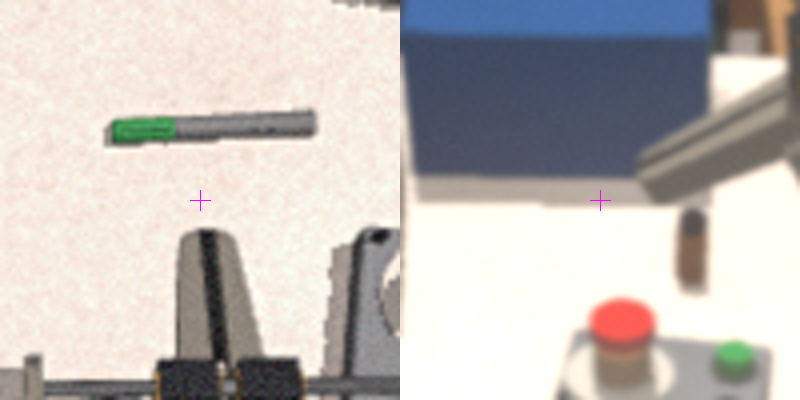

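The tip is at about (364.8,224.5) in the top view and (320.8,124.5) in the side view, short of the projected TCP in both. I'll triangulate it.

```bash
python3 - <<'E'
from h import *
from scipy.spatial.transform import Rotation as Ro
p=bot.current_ee_pos(); T,S=bot.read_camera("top"),bot.read_camera("side")
X=cv2.triangulatePoints(P(T),P(S),np.array([364.8,224.7]),np.array([320.8,124.5])).ravel(); X=X[:3]/X[3]
R=Ro.from_rotvec(bot.current_tool_rot())
for c,q in((T,(364.8,224.7)),(S,(320.8,124.5))):
    u=P(c)@np.r_[X,1]; print("resid",u[:2]/u[2]-q)
print(X,X-p,"tool",R.inv().apply(X-p))
E
```

```text
resid [-0.20002939  1.64027015]
resid [-1.85752653 -0.51616203]
[ 0.59971704 -0.08050017  0.31464981] [-0.02029831 -0.0005187   0.01463653] tool [-0.00252736 -0.0005186  -0.02489703]
```

The true fingertip sits about 25 mm behind the reported TCP along the tool axis, with almost no sideways error. That fits both earlier views and the missing contact. I'll press red again with the depth corrected and the force guard on.

```bash
cat >> h.py <<'E'
def fz(): 
    v=[]
    for _ in range(5): bot.hold(.01); v.append(bot.current_contact_force()[2])
    return np.mean(v)
def press(k):
    x,y=B[k]; r=down(np.arctan2(y,x))
    bot.goto([x,y,.14],r); bot.line_to([x,y,.044]); f0=fz()
    for z in np.arange(.041,.0175,-.001):
        bot.line_to([x,y,z],max_speed=.03); f=fz()-f0
        print(f"{z:.3f} {f:.1f}",end="; ")
        if abs(f)>8: break
    bot.line_to([x,y,.14]); print("\n",k,"t",bot.current_clock())
E
python3 - <<'E'
from h import *
press("red")
E
```

```text
0.041 -0.0; 0.040 -0.1; 0.039 -0.2; 0.038 -0.7; 0.037 -0.4; 0.036 0.8; 0.035 1.8; 0.034 1.9; 0.033 1.5; 0.032 1.5; 0.031 1.8; 0.030 1.3; 0.029 2.6; 0.028 5.0; 0.027 6.7; 0.026 8.4; 
 red t 21.0417
```

That's the expected profile: contact, then a plateau of about 2 N over 6 mm, then the stop rising to 8.4 N. I'll do yellow and blue the same way.

```bash
sed -i 's/\.044\]/.040]/; s/arange(.041/arange(.037/' h.py && python3 - <<'E'
from h import *
press("yellow"); press("blue")
bot.goto([.42,-.02,.28],down(0))
t,s=bot.read_camera("top"),bot.read_camera("side"); cv2.imwrite("pics/top6.png",t["pixels"]); cv2.imwrite("pics/side6.png",s["pixels"])
old=cv2.imread("pics/side0.png")
for k,(a,b) in SEED.items(): print(k,"side before",blob(old,b)[0],"now",blob(s["pixels"],b)[0],"z shift px")
v=s["pixels"][130:400,230:470]; o=old[130:400,230:470]
cv2.imwrite("pics/c6.png",np.hstack([cv2.resize(i,(400,450),interpolation=2) for i in(o,v)])); print(bot.current_clock(),bot.current_contact_force())
E
```

```text
0.037 -0.2; 0.036 0.3; 0.035 1.7; 0.034 1.5; 0.033 1.3; 0.032 1.6; 0.031 1.7; 0.030 1.8; 0.029 3.1; 0.028 5.0; 0.027 7.4; 0.026 9.1; 
 yellow t 27.0083
0.037 0.1; 0.036 0.3; 0.035 1.4; 0.034 1.5; 0.033 1.6; 0.032 1.6; 0.031 1.8; 0.030 2.0; 0.029 3.4; 0.028 5.3; 0.027 7.5; 0.026 8.9; 
 blue t 33.1
red side before [342.16129032 168.12903226] now [342.17647059 169.73529412] z shift px
yellow side before [377.17948718 205.35897436] now [376.75       206.95833333] z shift px
blue side before [372.93333333 269.52      ] now [375. 272.] z shift px
white side before [393.83333333 331.33333333] now [393.89655172 331.51724138] z shift px
33.9583 [-0.14202988  0.97881706 -0.7376658 ]
```

View pics/c6.png

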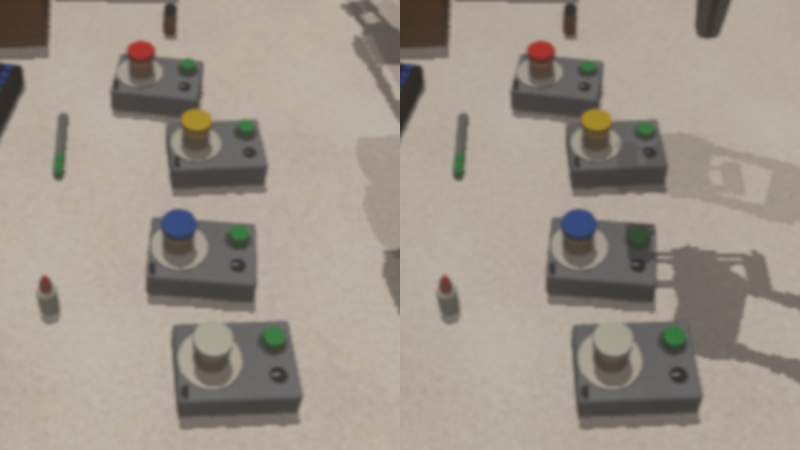

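The before and after crops show the red, yellow and blue buttons lowered (blue is in shadow). The white button is unchanged, the jars and other items in the crops haven't moved, and the hand is clear.

```bash
python3 -c "
from workcell import bot
print(bot.job_done())"
```

```text
the job is handed in; nothing more can be done
None
```

I started the red, yellow and blue stirrers in that order, each pressed to its stop at no more than about 9 N; the white one is still off, nothing on the bench shifted in the pictures I checked, and I handed the job in at about 34 s with the hand clear.

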